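# Click the selector thumbwheel to its yellow mark and enter it

## Robot

A 6-joint arm with a two-finger parallel gripper is mounted at the origin on the work surface. World frame = base frame: x ahead of the robot, y to its left, z up, the work surface at z = 0. Lengths are in m, angles in rad, forces in N, time in s.
With the tool pointing down it reaches from about 0.375 to 0.9 m from the base axis. Payload 3.1 kg.
Tool frame: the origin (TCP) lies at the very end of the fingers, on their centre line; the grasp point (between the pads) lies 19 mm behind it (grasp_offset is the distance from the TCP to the grasp point, in m); x points along the fingers, y is the direction in which the jaws open and shut, and the axes are right-handed (so a half turn about x gives the same grasp; the last joint's range is limited). The gripper opens to 85 mm and grips with 20 to 120 N. Pads are 22 mm wide; open, the fingers measure 114 mm over their backs; the gripper's body (76 mm by 85 mm) begins 54 mm behind the grasp point. The pads swing forward as they close: fully open they stand 13 mm farther back than shut.
Start: joints at [-1.395, 0.527, 1.433, -0, 1.181, -0.178], TCP at [0.217, -0.586, 0.231] pointing down, gripper open.
Joint ranges: [-3.08, 3.08], [-0.75, 2.2], [0.22, 2.44], [-1.43, 4.57], [0, 2.65], [-2.85, 2.85]. Speed limits (rad/s): [2.79, 2.79, 3.14, 3.14, 3.14, 3.14].

## Interface

Orientations are given as a rotation vector (axis times angle).
In Python, from station import state, camera, camera_info, close_job, grasp_offset gives the robot as it stands. The module is installed in compiled form; this text tells all that it offers.
- The arm moves only by the tool servo_tool, never from a script. Its argument "increments" is a list of rows, each an object with "xyz": the shift along the tool's x, y, z in units of 50 mm (1.0 is 50 mm), a list of three; "turn": the turn, a rotation vector about the tool's x, y, z in degrees, a list of three; "jaw": the closure, from -1 (fully open) to 1 (shut), so that 0 is half open. A call has exactly 5 rows; each row shifts and turns the pose as measured when the row begins, along the tool's axes as they then stand; what a row does not reach is not made up. A row lasts 1/8 s, in which the tool goes at most 62.5 mm and 10.7 degrees, less where a joint would pass 70% of its speed; a pose out of reach is approached as far as the arm can. A call is refused whole if a number of a shift passes 1 or a number of a turn 10.7, either way. A call with a gripper value outside its range is refused whole. The fingers move at their own pace and stop on an object; the grip force is fixed at half the most. Time passes only in rows, so rows that do not move let the fingers close, or fill a call up. It gives the time, the measured TCP pose, the force and the opening at its end, in the units of the state.
- state(): the state, without advancing time (a new reading comes with each control period).
- camera(name): name is "side" or "top"; returns the picture (384x512x3 uint8, red, green, blue); there is no depth.
- camera_info(name): a dict with "fx", "fy", "cx", "cy" (pixels), "R" (3x3) and "t" (3): a world point X has camera coordinates R X + t. Camera axes: x right, y down, z forward; pixel columns grow to the right and rows downward; lengths in m; the calibration is good to about 2 mm. A picture is of the moment at which its call begins. camera_info takes no time and is no camera call.
- close_job(): hands the job in, once; it reports no verdict.
The state is a dict: "time_s": time; "joint_positions": joint angles; "qvel": joint speeds; "joint_efforts": joint torques, N m; "tcp_pos": TCP position; "ee_rot": TCP orientation; "ft_force": force on the tool from outside, world axes, zero at the start; "moment": the same for the moment, N m; "grip_width": opening from 0.0 (shut) to 1.0 (fully open).
Only numpy, scipy, OpenCV 4.12 (cv2) and the standard library are available. Lean on these libraries where they do the work, as an engineer would, in place of code of your own. Each camera call takes 0.05 s, during which the arm holds its last target. There are 200 camera calls.

## Task

With a fingertip, flick the edge of the blue box's thumbwheel away from the robot, click by click, until its yellow lug rests straight up between the white index lines, without running past it. Then press the green button fully down and let it go. Grasp or lift nothing, and leave the grey box's wheel and the loose things on the bench where they are.

Things in the scene. Friction and masses are not known exactly. Their poses are not given: they have to be found in the camera images.
- blue_case: Selector module in a BLUE case: fixed box 120 x 60 x 75 mm (x, y, height), origin under its centre. A thumbwheel stands out of a slot along x in its top cover, 38 mm beyond the axle, 23 mm above the cover; nothing on it is higher. Two white index lines on the cover flank the slot at x = 0.
- blue_axle (a point): Centre of the axle of the blue box's wheel (grey hub), fixed to the box: 60 mm above the table, 15 mm below the cover. x is level along the slot, the way the wheel's top moves when advanced (about away from the robot); y is the axle. A downward fingertip with its end 31 mm above this point, pushing the top lug along +x until the finger's front is 20 to 24 mm past the axle, then raised, makes one click.
- blue_mark (a point): Centre of the tip of the yellow lug of the blue box's wheel, 38 mm from the axle (may be inside the box). The wheel: hub radius 26 mm, eight lugs 8 mm thick, 20 mm wide along the axle, tips 38 mm from it, one every 45 degrees. The top lug's colour tells the clicks still to go: white 4, green 3, blue 2, red 1, yellow 0; then come three black ones.
- blue_wheel (a joint): Angle of the blue box's wheel, rad, growing as its top moves along +x of point blue_axle; 0 = yellow lug straight up. It rests at multiples of 0.7854, one lug always straight up. A spring detent (about 4 to 6 N at the lug) holds it; past half way it snaps to the next position by itself. Starts 2 to 4 clicks before yellow (about -1.57, -2.36 or -3.14); stops at -3.5 and +1.6.
- grey_axle (a point): The same kind of module in a GREY case, beside the other (left and right vary), not to be touched: centre of its axle, axes and sizes as for point blue_axle.
- grey_wheel (a joint): Angle of the grey box's wheel, as for joint blue_wheel; it starts in any of several click positions and must stay there.
- grey_mark (a point): Centre of the tip of the yellow lug of the grey box's wheel, 38 mm from its axle (may be inside the box).
- enter_top (a point): Centre of the top of the round green push button (26 mm across) on a small fixed grey box 56 x 46 x 36 mm; z up. It is pressed straight down.
- enter (a joint): Travel of the green button, m: 0 up, 0.006 fully down; a spring of about 4 N at full travel returns it.
- driver: Loose screwdriver lying on the table, 130 mm long, origin on its underside; bystander.
- standoff: Loose brass cylinder 22 mm across, 35 mm tall, origin under its centre; bystander.
- spool: Loose metal spool 52 mm across, 44 mm tall, origin under its centre; bystander.
- mug: Loose white mug 80 mm across, 90 mm tall, origin under its centre; bystander.
- mouse: Loose black round computer mouse 62 mm across, 34 mm tall, origin under its centre; bystander.
- phone: Loose black phone 150 x 72 x 9 mm, origin under its centre; bystander.
- adapter: Loose white adapter box 75 x 55 x 26 mm, origin under its centre; bystander.
There are look-alikes about, which are no part of the job. Leave any purple look-alike of the part that bears enter_top alone.

How it is judged:
On the way, in this order (a step that is already met when the one before it is completed fails the run):
1. the blue box's wheel rests with its yellow lug straight up (value of joint blue_wheel between -0.12 and 0.12 rad and velocity of joint blue_wheel between -0.3 and 0.3 rad/s), for 0.3 s.
2. the green button is pressed down (value of joint blue_wheel between -0.15 and 0.15 rad and value of joint enter above 0.0045 m), for 0.04 s.
At the end, for the whole second after the job is handed in: The blue box's wheel rests within 0.12 rad of 0 (yellow lug straight up), the green button is up again (within 1.5 mm) after having been pressed at least 4.5 mm, the mark of the grey box's wheel is within 8 mm of its start, and every loose bystander within 20 mm of its start (value of joint blue_wheel between -0.12 and 0.12 rad and value of joint enter below 0.0015 m and velocity of joint blue_wheel between -0.2 and 0.2 rad/s and distance of grey_mark from where it was at the start of the episode below 0.008 m and distance of each of driver, standoff, spool, mug, mouse, phone, adapter from where it was at the start of the episode below 0.02 m); the robot touches nothing.
It fails at once if the blue box's wheel runs past the yellow lug (more than half a click) (value of joint blue_wheel above 0.45 rad).
It fails at once if the button is pressed while the wheel is not yet set (value of joint enter above 0.003 m and (value of joint blue_wheel below -0.2 rad or value of joint blue_wheel above 0.2 rad)).
It fails at once if the grey box's wheel is turned (distance of grey_mark from where it was at the start of the episode above 0.014 m).
It fails at once if a loose bystander is shoved or lifted (distance of any of driver, standoff, spool, mug, mouse, phone, adapter from where it was at the start of the episode above 0.03 m or height (world z) of any of driver, standoff, spool, mug, mouse, phone, adapter above 0.03 m).
It also fails if it takes over 51 s, if anything falls off the work surface, if the arm or the gripper's body presses on something with over 40 N, if the wrist force passes 120 N, or if a joint passes its speed limit or range.

## Working session

There is one attempt and no reset: what is moved stays moved. The work goes in short steps, Python scripts to look and compute and a tool call to move; the robot and the scene stay as the last step left them, time stands still between calls to the robot, and variables do not carry over. Pictures are saved under pics/ and viewed, about 8 in all and at most 12, crops included, and the job is handed in when it is done.

Besides the shell and the picture viewer there is one more tool, called as name([rows], argument=value, ...), one row to a line, values as JSON. servo_tool: Moves the arm, as the interface text tells. Its arguments: {"type":"object","properties":{"increments":{"type":"array","items":{"type":"object","properties":{"xyz":{"type":"array","items":{"type":"number"}},"turn":{"type":"array","items":{"type":"number"}},"jaw":{"type":"number"}}}}},"required":["increments"]}

```bash
mkdir -p pics
python3 - <<'E'
from station import *
import cv2
for n in("side","top"):
    cv2.imwrite(f"pics/{n}0.png",cv2.resize(camera(n)[...,::-1],(800,600),interpolation=cv2.INTER_CUBIC))
    print(n,camera_info(n))
print(state())
E
```

```text
side {'fx': 451.70684002452, 'fy': 451.70684002452, 'cx': 257.97506156693396, 'cy': 197.72026610994817, 'R': array([[-0.99899181, -0.04186592,  0.01620501],
       [-0.03669217,  0.55347319, -0.83205836],
       [ 0.02586585, -0.83181408, -0.55445134]]), 't': array([0.5499643 , 0.10113458, 1.13449917])}
top {'fx': 419.5915159017274, 'fy': 419.5915159017274, 'cx': 253.09814057151982, 'cy': 188.29488185053032, 'R': array([[-0.03032582, -0.99953845,  0.00180027],
       [-0.9940255 ,  0.02996953, -0.10495304],
       [ 0.10485065, -0.0049723 , -0.99447555]]), 't': array([0.01751325, 0.57549009, 1.15342913])}
{'time_s': 0.1, 'joint_positions': array([-1.39547767e+00,  5.28411083e-01,  1.43375441e+00, -9.17631845e-06,
        1.18139776e+00, -1.78474785e-01]), 'qvel': array([-0.0001628 , -0.00224524, -0.00249591,  0.0016282 , -0.00048213,
        0.00124278]), 'joint_efforts': array([ 7.30137776e-05, -4.43303490e+01, -1.78585678e+01, -2.00907480e-04,
        3.86893153e-03,  2.42360994e-05]), 'tcp_pos': array([ 0.21646452, -0.58564229,  0.23041448]), 'ee_rot': array([ 2.02966212,  0.36486933, -2.0296732 ]), 'ft_force': array([-0.55111955,  0.81141553, -0.12765082]), 'moment': array([ 0.02734949, -0.01497053, -0.04616909]), 'grip_width': 1.0016445410482262}
```

View pics/top0.png

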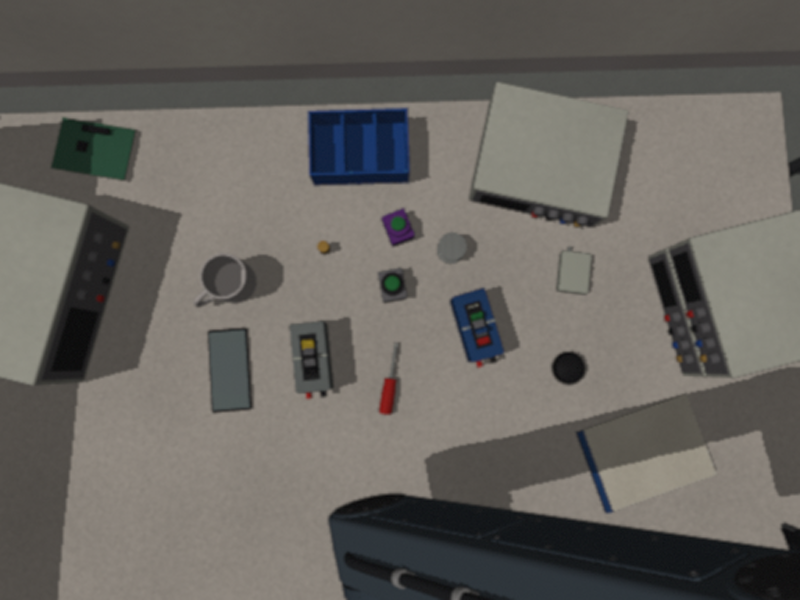

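View pics/side0.png

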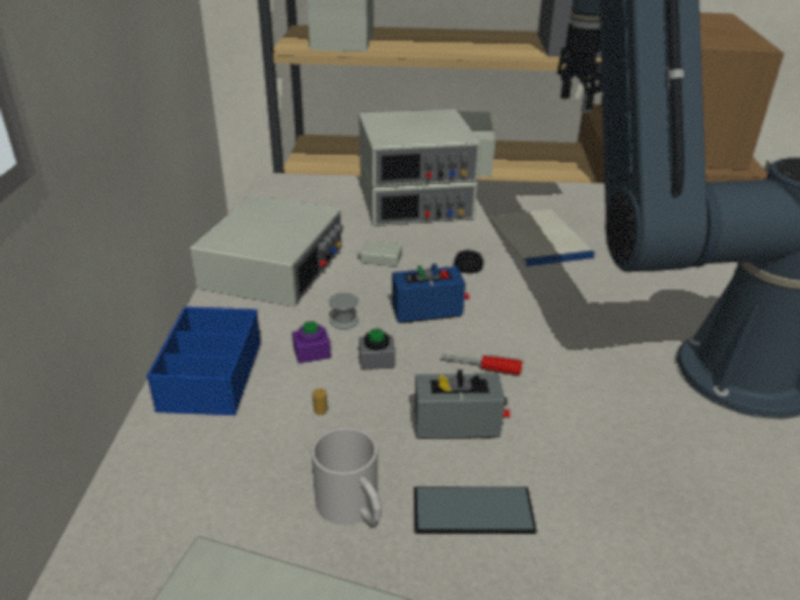

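Top picture: the blue module is at (478,326) and the grey one at (310,357). The green button on the grey base is at (393,284). Its purple look-alike is at (398,226), and the blue tray at (360,145) is irrelevant. I'll crop the blue module and the button close up in both views.

Run:
```python
from station import *
import cv2,numpy as np
t=camera("top");s=camera("side")
a=cv2.resize(t[160:240,236:336],(800,640),interpolation=cv2.INTER_CUBIC)[:600]
b=cv2.resize(s[160:240,220:320],(800,640),interpolation=cv2.INTER_CUBIC)[:600]
cv2.imwrite("pics/t1.png",a[...,::-1]);cv2.imwrite("pics/s1.png",b[...,::-1])
```

```text
(no output)
```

View pics/t1.png

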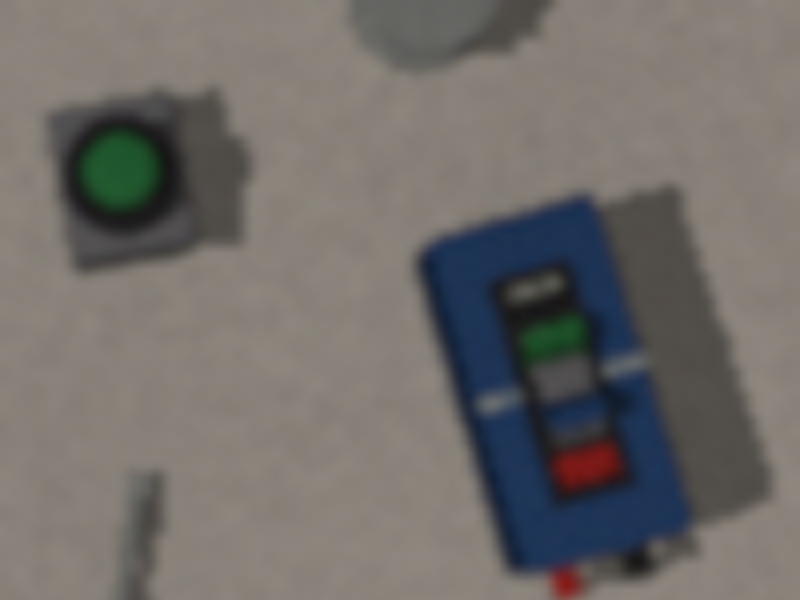

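View pics/s1.png

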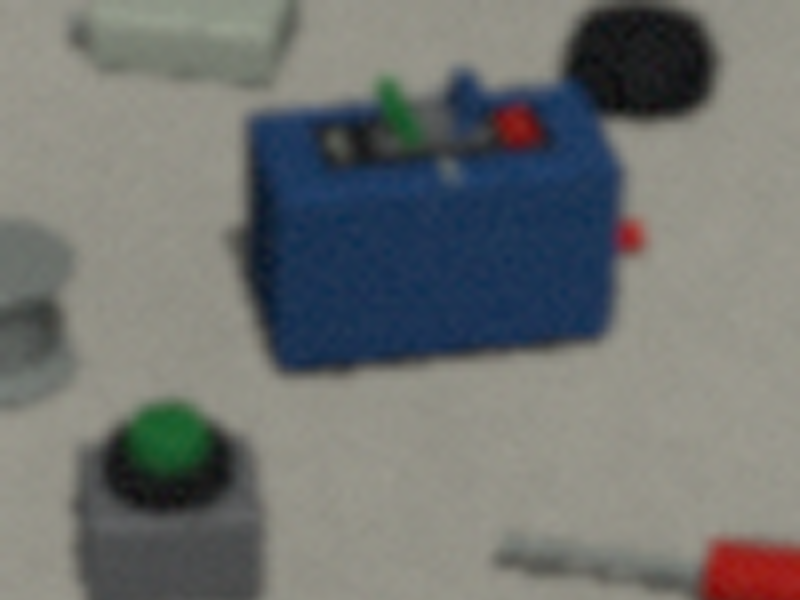

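```bash
cat > h.py <<'E'
import numpy as np
from station import *
from scipy.optimize import least_squares
from scipy.spatial.transform import Rotation as Ro
def proj(n,X):
    c=camera_info(n);p=np.atleast_2d(X)@c["R"].T+c["t"]
    return np.c_[c["fx"]*p[:,0]/p[:,2]+c["cx"],c["fy"]*p[:,1]/p[:,2]+c["cy"]]
def back(n,u,z):
    c=camera_info(n);d=c["R"].T@np.array([(u[0]-c["cx"])/c["fx"],(u[1]-c["cy"])/c["fy"],1]);o=-c["R"].T@c["t"]
    return o+d*(z-o[2])/d[2]
OFF={"top":np.array([236,160.]),"side":np.array([220,160.])}
full=lambda n,p:(np.asarray(p,float)+.5)/8-.5+OFF[n]
crop=lambda n,p:(p-OFF[n]+.5)*8-.5
def box(q,L):
    c,s=np.cos(q[2]),np.sin(q[2]);L=np.asarray(L,float)
    return np.c_[q[0]+c*L[:,0]-s*L[:,1],q[1]+s*L[:,0]+c*L[:,1],L[:,2]]
E
python3 - <<'E'
from h import *
np.set_printoptions(precision=4,suppress=True)
L=np.array([[60,30,75],[60,-30,75],[-60,-30,75],[-60,30,75]])/1e3
T=full("top",[(427,248),(594,198),(692,528),(518,573)])
# side: front(+y) face bottom corners and top: +x end at left
S=full("side",[(270,195),(250,115),(580,82),(620,168),(282,368),(606,335)])
LS=np.array([[60,30,75],[60,-30,75],[-60,-30,75],[-60,30,75],[60,30,0],[-60,30,0]])/1e3
f=lambda q:(proj("top",box(q,L))-T).ravel()
g=lambda q:(proj("side",box(q,LS))-S).ravel()
q0=[.6,-.1,.2]
for F in(f,g,lambda q:np.r_[f(q),g(q)]):
    r=least_squares(F,q0);print(r.x,np.abs(r.fun).max(),r.fun.reshape(-1,2).round(1).tolist())
q=r.x
print("lines",crop("top",proj("top",box(q,[[0,.03,.075],[0,-.03,.075]]))),crop("side",proj("side",box(q,[[0,.03,.075],[0,-.03,.075]]))))
for a in np.deg2rad(np.arange(-90,91,22.5)):
    P=box(q,[[.038*np.sin(a),0,.06+.038*np.cos(a)]])
    print(np.rad2deg(a),crop("top",proj("top",P))[0],crop("side",proj("side",P))[0])
print("btn top",[back("top",full("top",(121,170)),z) for z in(.036,.045,.05)],"side",[back("side",full("side",(168,435)),z) for z in(.036,.045,.05)])
E
```

```text
[ 0.5139 -0.1389  0.2384] 1.1553993610815496 [[-0.4, -1.2], [-0.1, -0.7], [0.1, 0.8], [0.4, 1.1]]
[ 0.5154 -0.1421  0.2357] 1.5965722328235188 [[0.5, -0.2], [-1.0, -1.6], [0.1, -1.1], [0.8, -0.8], [-1.3, 1.6], [0.8, 1.5]]
[ 0.5148 -0.1398  0.2365] 2.0351071656294835 [[-0.1, -1.5], [0.3, -1.1], [0.4, 0.4], [0.7, 0.7], [0.7, 0.3], [-0.8, -1.2], [0.3, -0.7], [1.1, -0.3], [-1.1, 2.0], [1.0, 1.9]]
lines [[474.8198 406.3406]
 [645.5569 359.5374]] [[453.6992 181.1168]
 [414.3333  90.9339]]
-90.0 [585.4953 492.9628] [540.2753 163.1701]
-67.5 [588.8887 483.489 ] [534.2452 127.397 ]
-45.0 [587.0212 458.4934] [512.443   98.1203]
-22.5 [580.0446 421.6141] [477.9636  80.0307]
0.0 [569.0289 378.7773] [436.0676  76.1678]
22.5 [555.7985 337.1127] [393.3785  87.2852]
45.0 [542.5627 303.4876] [356.729  111.6337]
67.5 [531.4577 283.1392] [331.9177 145.261 ]
90.0 [524.1509 278.8194] [322.6954 182.7633]
btn top [array([0.5965, 0.0063, 0.036 ]), array([0.5954, 0.0063, 0.045 ]), array([0.5948, 0.0063, 0.05  ])] side [array([ 0.5958, -0.015 ,  0.036 ]), array([ 0.5948, -0.0025,  0.045 ]), array([0.5943, 0.0044, 0.05  ])]
```

Fitting the box puts it at (0.515, -0.140), yaw 0.236. The lugs don't match a resting position, though. Green projects at about +22° and blue at about -20°, so the wheel looks halfway between clicks, which contradicts the description. I'll move near it and look again before deciding.

```bash
cat >> h.py <<'E'
Q=np.array([0.5148,-0.1398,0.2365])
def plan(local=None,world=None,yaw=Q[2]):
    st=state();R=Ro.from_rotvec(st["ee_rot"]).as_matrix();p=st["tcp_pos"]
    x=np.array([0,0,-1.]);b=np.array([np.cos(yaw),np.sin(yaw),0])
    if R[:,2]@b<0:b=-b
    Rt=np.c_[x,np.cross(b,x),b]
    tgt=np.array(world) if world is not None else box(Q,[local])[0]+[0,0,.06]
    print("t",st["time_s"],"tcp",p.round(4),"local",((Ro.from_euler("z",-Q[2]).as_matrix()@(p-[Q[0],Q[1],.06]))*1e3).round(1),"F",st["ft_force"].round(1),"grip",round(st["grip_width"],2))
    print("target",tgt.round(4),"xyz now",(R.T@(tgt-p)/.05).round(3),"turn deg",np.rad2deg(Ro.from_matrix(R.T@Rt).as_rotvec()).round(2),"xyz in target axes",(Rt.T@(tgt-p)/.05).round(3))
    print("tool axes\n",R.round(2))
E
python3 -c "
from h import *
plan(local=[-.08,0,.10])"
```

```text
t 0.2 tcp [ 0.2165 -0.5858  0.2307] local [-394.5 -363.7  170.7] F [-0.   0.  -0.5] grip 1.0
target [ 0.437  -0.1585  0.16  ] xyz now [ 1.424 -6.486 -7.098] turn deg [ 6.72 -0.01  0.08] xyz in target axes [ 1.413 -7.274 -6.29 ]
tool axes
 [[-0.    0.35 -0.94]
 [ 0.   -0.94 -0.35]
 [-1.   -0.   -0.  ]]
```

servo_tool([
  {"xyz":[0,-0.8,-0.7],"turn":[6.7,0,0],"jaw":1},
  {"xyz":[0,-0.8,-0.7],"turn":[0,0,0],"jaw":1},
  {"xyz":[0,-0.8,-0.7],"turn":[0,0,0],"jaw":1},
  {"xyz":[0,-0.8,-0.7],"turn":[0,0,0],"jaw":1},
  {"xyz":[0,-0.8,-0.7],"turn":[0,0,0],"jaw":1},
])

```text
time_s: 0.82
tcp_pos: [0.3363, -0.3462, 0.2295]
ee_rot: [2.103, 0.236, -2.101]
ft_force: [0.8, -0.1, -1.0]
grip_width: 0.0
```

```bash
python3 -c "
from h import *
plan(local=[-.08,0,.10])"
```

```text
t 0.825 tcp [ 0.3363 -0.3462  0.2295] local [-221.9 -158.8  169.5] F [ 0.8 -0.1 -1. ] grip 0.0
target [ 0.437  -0.1585  0.16  ] xyz now [ 1.387 -3.21  -2.8  ] turn deg [-0.66 -0.03 -0.07] xyz in target axes [ 1.389 -3.176 -2.837]
tool axes
 [[ 0.    0.22 -0.97]
 [-0.   -0.97 -0.22]
 [-1.    0.   -0.  ]]
```

servo_tool([
  {"xyz":[0.3,-0.7,-0.6],"turn":[-0.6,0,0],"jaw":1},
  {"xyz":[0.3,-0.7,-0.6],"turn":[0,0,0],"jaw":1},
  {"xyz":[0.3,-0.7,-0.6],"turn":[0,0,0],"jaw":1},
  {"xyz":[0.3,-0.7,-0.6],"turn":[0,0,0],"jaw":1},
  {"xyz":[0.2,-0.4,-0.4],"turn":[0,0,0],"jaw":1},
])

```text
time_s: 1.45
tcp_pos: [0.4393, -0.1513, 0.1586]
ee_rot: [2.097, 0.244, -2.09]
ft_force: [0.6, 0.5, -0.2]
grip_width: 0.003
```

Run:
```python
from h import *
import cv2
plan(local=[-.045,0,.06])
t=camera("top");s=camera("side")
a=t[180:240,276:336];b=s[160:220,245:305]
m=cv2.resize(np.hstack([a,b]),(800,400),interpolation=cv2.INTER_CUBIC)
cv2.imwrite("pics/m2.png",m[...,::-1])
```

```text
t 1.45 tcp [ 0.4393 -0.1513  0.1586] local [-76.1   6.5  98.6] F [ 0.6  0.5 -0.2] grip 0.0
target [ 0.4711 -0.1503  0.12  ] xyz now [ 0.775  0.126 -0.62 ] turn deg [ 0.03 -0.17 -0.31] xyz in target axes [ 0.773  0.13  -0.623]
tool axes
 [[ 0.    0.23 -0.97]
 [-0.   -0.97 -0.23]
 [-1.    0.01 -0.  ]]
```

View pics/m2.png

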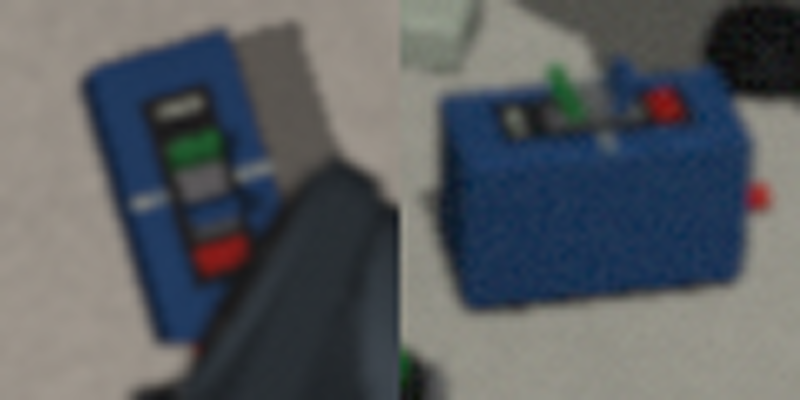

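The wheel is static and really is between clicks, with green at about +23° and blue at about -21°. The grey wheel rests normally. I'll put the finger behind the blue lug, push gently until it's nearly upright, then look.

servo_tool([
  {"xyz":[0.2,0.13,-0.3],"turn":[0,0,-0.3],"jaw":1},
  {"xyz":[0.3,0,-0.3],"turn":[0,0,0],"jaw":1},
  {"xyz":[0.4,0,-0.1],"turn":[0,0,0],"jaw":1},
  {"xyz":[0.2,0,0],"turn":[0,0,0],"jaw":1},
  {"xyz":[0,0,0],"turn":[0,0,0],"jaw":1},
])

```text
time_s: 2.17
tcp_pos: [0.4804, -0.1554, 0.1017]
ee_rot: [2.104, 0.243, -2.087]
ft_force: [0.4, 0.1, 0.5]
grip_width: -0.002
```

```bash
python3 -c "
from h import *
plan(local=[-.042,0,.031])"
```

```text
t 2.175 tcp [ 0.4804 -0.1554  0.1017] local [-37.1  -7.1  41.7] F [0.4 0.1 0.5] grip -0.0
target [ 0.474  -0.1496  0.091 ] xyz now [ 0.213 -0.143  0.101] turn deg [-0.13 -0.43 -0.24] xyz in target axes [ 0.214 -0.143  0.099]
tool axes
 [[ 0.01  0.23 -0.97]
 [-0.   -0.97 -0.23]
 [-1.    0.   -0.01]]
```

servo_tool([
  {"xyz":[0,-0.14,0.1],"turn":[0,0,0],"jaw":1},
  {"xyz":[0.1,0,0],"turn":[0,0,0],"jaw":1},
  {"xyz":[0.1,0,0],"turn":[0,0,0],"jaw":1},
  {"xyz":[0,0,0],"turn":[0,0,0],"jaw":1},
  {"xyz":[0,0,0],"turn":[0,0,0],"jaw":1},
])

```text
time_s: 2.8
tcp_pos: [0.4739, -0.1504, 0.0926]
ee_rot: [2.106, 0.24, -2.085]
ft_force: [-0.4, 0.2, -0.2]
grip_width: 0.003
```

```bash
python3 -c "
from h import *
plan(local=[-.019,0,.031])"
```

```text
t 2.8 tcp [ 0.4739 -0.1504  0.0926] local [-42.3  -0.7  32.6] F [-0.4  0.2 -0.2] grip 0.0
target [ 0.4963 -0.1443  0.091 ] xyz now [ 0.036 -0.016 -0.465] turn deg [-0.19 -0.54 -0.35] xyz in target axes [ 0.031 -0.015 -0.466]
tool axes
 [[ 0.01  0.23 -0.97]
 [-0.   -0.97 -0.23]
 [-1.    0.01 -0.01]]
```

servo_tool([
  {"xyz":[0.03,0,-0.12],"turn":[0,-0.5,-0.3],"jaw":1},
  {"xyz":[0,0,-0.12],"turn":[0,0,0],"jaw":1},
  {"xyz":[0,0,-0.11],"turn":[0,0,0],"jaw":1},
  {"xyz":[0,0,-0.1],"turn":[0,0,0],"jaw":1},
  {"xyz":[0,0,0],"turn":[0,0,0],"jaw":1},
])

```text
time_s: 3.42
tcp_pos: [0.4974, -0.1448, 0.0912]
ee_rot: [2.097, 0.246, -2.097]
ft_force: [0.7, -0.9, -0.2]
grip_width: -0.001
```

Run:
```python
from h import *
import cv2
plan(local=[-.019,0,.031])
s=camera("side")
cv2.imwrite("pics/s3.png",cv2.resize(s[150:220,240:310],(560,560),interpolation=cv2.INTER_CUBIC)[...,::-1])
```

```text
t 3.425 tcp [ 0.4974 -0.1448  0.0912] local [-18.1  -0.8  31.2] F [ 0.7 -0.9 -0.2] grip -0.0
target [ 0.4963 -0.1443  0.091 ] xyz now [ 0.005 -0.016  0.017] turn deg [-0.15  0.03 -0.04] xyz in target axes [ 0.005 -0.016  0.017]
tool axes
 [[-0.    0.23 -0.97]
 [-0.   -0.97 -0.23]
 [-1.    0.    0.  ]]
```

View pics/s3.png

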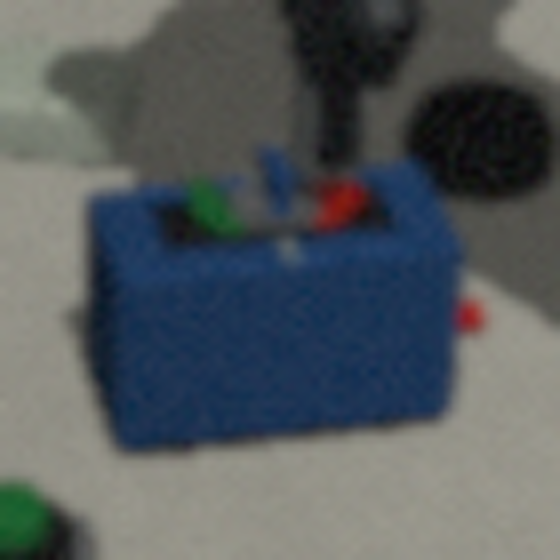

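Run:
```python
from h import *
c=lambda L:((proj("side",box(Q,[L]))+[-240,-150]+.5)*8)[0].round()
for x in(-.031,-.0245,-.018,-.0115,-.007):print(x,[c([x,y,z]) for y,z in((.014,.091),(.014,.11))])
for x in(-.004,.004):print("lug",x,c([x,.01,.098]))
```

```text
-0.031 [array([376., 188.]), array([379., 138.])]
-0.0245 [array([357., 190.]), array([360., 140.])]
-0.018 [array([338., 191.]), array([340., 142.])]
-0.0115 [array([319., 193.]), array([321., 143.])]
-0.007 [array([306., 194.]), array([308., 144.])]
lug -0.004 [295. 171.]
lug 0.004 [272. 173.]
```

The blue lug snapped upright, as the model predicted, so 2 clicks remain. The picture shows the finger about 13 mm deep along the push, so its front is about TCP + 6.5 mm. I'll push until the TCP is near local x = 15.

servo_tool([
  {"xyz":[0,0,-0.14],"turn":[0,0,0],"jaw":1},
  {"xyz":[0,0,-0.14],"turn":[0,0,0],"jaw":1},
  {"xyz":[0,0,-0.14],"turn":[0,0,0],"jaw":1},
  {"xyz":[0,0,-0.1],"turn":[0,0,0],"jaw":1},
  {"xyz":[0,0,0],"turn":[0,0,0],"jaw":1},
])

```text
time_s: 4.1
tcp_pos: [0.51, -0.1406, 0.0923]
ee_rot: [2.059, 0.257, -2.126]
ft_force: [0.6, 0.3, -2.3]
grip_width: 0.004
```

```bash
python3 -c "
from h import *
plan(local=[.0155,0,.031])"
```

```text
t 4.1 tcp [ 0.51   -0.1406  0.0923] local [-4.8  0.3 32.3] F [ 0.6  0.3 -2.3] grip 0.0
target [ 0.5299 -0.1362  0.091 ] xyz now [ 0.014  0.009 -0.408] turn deg [0.38 1.78 0.27] xyz in target axes [ 0.026  0.007 -0.407]
tool axes
 [[-0.03  0.24 -0.97]
 [-0.   -0.97 -0.24]
 [-1.   -0.    0.03]]
```

servo_tool([
  {"xyz":[0.02,0,-0.14],"turn":[0,1.7,0],"jaw":1},
  {"xyz":[0,0,-0.14],"turn":[0,0,0],"jaw":1},
  {"xyz":[0,0,-0.12],"turn":[0,0,0],"jaw":1},
  {"xyz":[0,0,0],"turn":[0,0,0],"jaw":1},
  {"xyz":[0,0,0],"turn":[0,0,0],"jaw":1},
])

```text
time_s: 4.72
tcp_pos: [0.5263, -0.1369, 0.0933]
ee_rot: [2.083, 0.263, -2.102]
ft_force: [1.5, 0.8, -0.1]
grip_width: -0.003
```

Run:
```python
from h import *
import cv2
plan(local=[.0155,0,.031])
s=camera("side")
cv2.imwrite("pics/s4.png",cv2.resize(s[150:220,240:310],(560,560),interpolation=cv2.INTER_CUBIC)[...,::-1])
```

```text
t 4.725 tcp [ 0.5263 -0.1369  0.0933] local [11.8  0.1 33.3] F [ 1.5  0.8 -0.1] grip -0.0
target [ 0.5299 -0.1362  0.091 ] xyz now [ 0.044  0.003 -0.074] turn deg [0.56 0.48 0.29] xyz in target axes [ 0.045  0.003 -0.073]
tool axes
 [[-0.01  0.24 -0.97]
 [ 0.   -0.97 -0.24]
 [-1.   -0.01  0.01]]
```

View pics/s4.png

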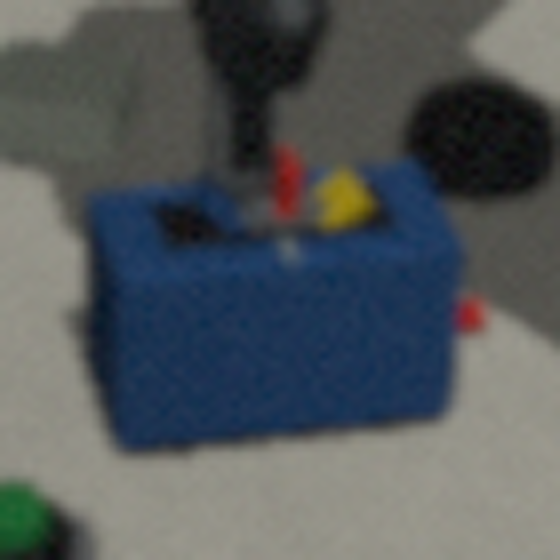

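Red is about upright, with the finger just ahead of it. I'll raise the finger and go back behind the lug.

servo_tool([
  {"xyz":[-0.4,0,0],"turn":[0,0.4,0],"jaw":1},
  {"xyz":[-0.3,0,0],"turn":[0,0,0],"jaw":1},
  {"xyz":[0,0,0.25],"turn":[0,0,0],"jaw":1},
  {"xyz":[0,0,0.25],"turn":[0,0,0],"jaw":1},
  {"xyz":[0,0,0],"turn":[0,0,0],"jaw":1},
])

```text
time_s: 5.4
tcp_pos: [0.4981, -0.1433, 0.1309]
ee_rot: [2.086, 0.266, -2.098]
ft_force: [0.6, -0.0, -0.1]
grip_width: -0.0
```

Run:
```python
from h import *
import cv2
plan(local=[-.022,0,.032])
s=camera("side");t=camera("top")
cv2.imwrite("pics/s5.png",cv2.resize(np.hstack([s[150:220,240:310],t[175:245,266:336]]),(800,400),interpolation=cv2.INTER_CUBIC)[...,::-1])
```

```text
t 5.4 tcp [ 0.4981 -0.1433  0.1309] local [-17.1   0.5  70.9] F [ 0.6 -0.  -0.1] grip -0.0
target [ 0.4934 -0.145   0.092 ] xyz now [0.779 0.014 0.095] turn deg [0.63 0.3  0.36] xyz in target axes [0.778 0.01  0.099]
tool axes
 [[-0.01  0.24 -0.97]
 [ 0.   -0.97 -0.25]
 [-1.   -0.01  0.01]]
```

View pics/s5.png

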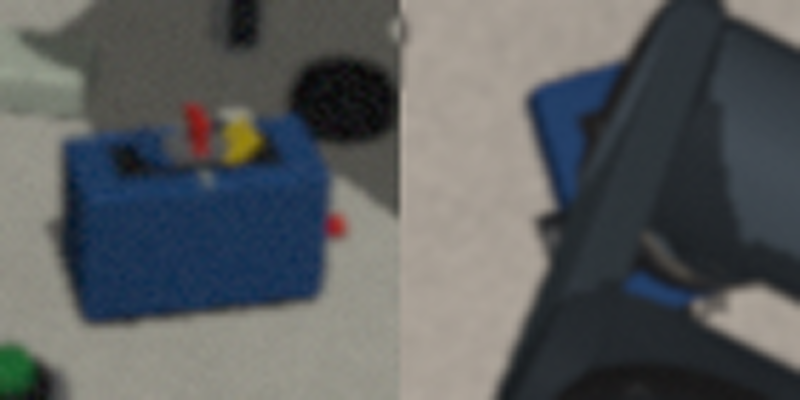

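Red is upright at (200,130), so 1 click remains. I'll lower the finger behind it.

servo_tool([
  {"xyz":[0.1,0,0.1],"turn":[0.5,0.3,0.3],"jaw":1},
  {"xyz":[0.25,0,0],"turn":[0,0,0],"jaw":1},
  {"xyz":[0.25,0,0],"turn":[0,0,0],"jaw":1},
  {"xyz":[0.1,0,0],"turn":[0,0,0],"jaw":1},
  {"xyz":[0,0,0],"turn":[0,0,0],"jaw":1},
])

```text
time_s: 6.12
tcp_pos: [0.4942, -0.1444, 0.0918]
ee_rot: [2.095, 0.253, -2.096]
ft_force: [0.6, -0.6, -0.3]
grip_width: 0.001
```

```bash
python3 -c "
from h import *
plan(local=[-.021,0,.0315])"
```

```text
t 6.125 tcp [ 0.4942 -0.1444  0.0918] local [-21.2   0.4  31.8] F [ 0.6 -0.6 -0.3] grip 0.0
target [ 0.4944 -0.1447  0.0915] xyz now [ 0.006  0.007 -0.003] turn deg [0.14 0.01 0.09] xyz in target axes [ 0.006  0.007 -0.003]
tool axes
 [[-0.    0.24 -0.97]
 [ 0.   -0.97 -0.24]
 [-1.   -0.    0.  ]]
```

servo_tool([
  {"xyz":[0,0,-0.14],"turn":[0,0,0],"jaw":1},
  {"xyz":[0,0,-0.14],"turn":[0,0,0],"jaw":1},
  {"xyz":[0,0,-0.14],"turn":[0,0,0],"jaw":1},
  {"xyz":[0.01,0,-0.12],"turn":[0,1,0],"jaw":1},
  {"xyz":[0.01,0,-0.1],"turn":[0,0.5,0],"jaw":1},
])

```text
time_s: 6.75
tcp_pos: [0.5185, -0.1378, 0.0932]
ee_rot: [2.099, 0.265, -2.085]
ft_force: [-1.8, -0.6, 2.3]
grip_width: -0.003
```

```bash
python3 -c "
from h import *
plan(local=[.013,0,.0315])"
```

```text
t 6.75 tcp [ 0.5185 -0.1378  0.0932] local [ 4.1  1.1 33.2] F [-1.8 -0.6  2.3] grip -0.0
target [ 0.5274 -0.1368  0.0915] xyz now [ 0.035  0.024 -0.178] turn deg [ 0.58 -0.41  0.23] xyz in target axes [ 0.034  0.022 -0.179]
tool axes
 [[ 0.01  0.24 -0.97]
 [ 0.01 -0.97 -0.24]
 [-1.   -0.   -0.01]]
```

servo_tool([
  {"xyz":[0.03,0,-0.1],"turn":[0.4,0,0],"jaw":1},
  {"xyz":[0,0,-0.08],"turn":[0,0,0],"jaw":1},
  {"xyz":[0,0,0],"turn":[0,0,0],"jaw":1},
  {"xyz":[0,0,0],"turn":[0,0,0],"jaw":1},
  {"xyz":[0,0,0],"turn":[0,0,0],"jaw":1},
])

```text
time_s: 7.38
tcp_pos: [0.5302, -0.1354, 0.0923]
ee_rot: [2.106, 0.256, -2.085]
ft_force: [0.6, -0.0, -0.0]
grip_width: -0.005
```

Run:
```python
from h import *
import cv2
plan(local=[.015,0,.0315])
s=camera("side")
cv2.imwrite("pics/s6.png",cv2.resize(s[150:220,240:310],(560,560),interpolation=cv2.INTER_CUBIC)[...,::-1])
```

```text
t 7.375 tcp [ 0.5302 -0.1354  0.0923] local [16.   0.7 32.3] F [ 0.6 -0.  -0. ] grip -0.0
target [ 0.5294 -0.1363  0.0915] xyz now [0.015 0.014 0.02 ] turn deg [ 0.19 -0.59  0.11] xyz in target axes [0.015 0.014 0.02 ]
tool axes
 [[ 0.01  0.24 -0.97]
 [ 0.   -0.97 -0.24]
 [-1.   -0.   -0.01]]
```

View pics/s6.png

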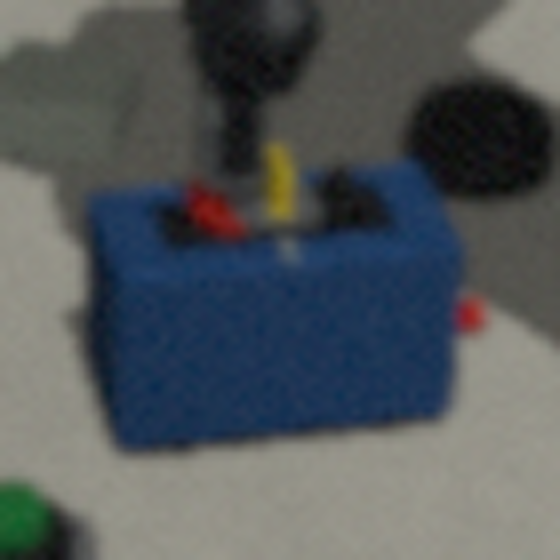

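Yellow is upright at (282,180). I'll raise the finger straight up and head for the button.

servo_tool([
  {"xyz":[-0.4,0,0],"turn":[0,0,0],"jaw":1},
  {"xyz":[-0.5,0,0],"turn":[0,0,0],"jaw":1},
  {"xyz":[-0.1,-0.4,-0.3],"turn":[0,0,0],"jaw":1},
  {"xyz":[0,-0.5,-0.4],"turn":[0,0,0],"jaw":1},
  {"xyz":[0,-0.3,-0.3],"turn":[0,0,0],"jaw":1},
])

```text
time_s: 8.05
tcp_pos: [0.5637, -0.0654, 0.1442]
ee_rot: [2.108, 0.252, -2.089]
ft_force: [0.1, -0.4, 0.8]
grip_width: -0.005
```

Run:
```python
from h import *
import cv2
plan(world=[.595,.006,.08])
s=camera("side")
cv2.imwrite("pics/s7.png",cv2.resize(s[150:240,210:310],(800,720),interpolation=cv2.INTER_CUBIC)[:600,:,::-1])
# button blob in start top picture
im=cv2.imread("pics/t1.png");h=cv2.cvtColor(im,cv2.COLOR_BGR2HSV)
m=cv2.inRange(h,(45,110,40),(85,255,255))[:300,:300];M=cv2.moments(m,True)
u=(M["m10"]/M["m00"],M["m01"]/M["m00"]);print(u,M["m00"],back("top",full("top",u),.048))
```

```text
t 8.05 tcp [ 0.5637 -0.0654  0.1442] local [65.  60.9 84.2] F [ 0.1 -0.4  0.8] grip -0.0
target [0.595 0.006 0.08 ] xyz now [ 1.296 -1.239 -0.929] turn deg [-0.08 -0.53  0.17] xyz in target axes [ 1.283 -1.242 -0.943]
tool axes
 [[ 0.01  0.23 -0.97]
 [ 0.01 -0.97 -0.23]
 [-1.   -0.   -0.01]]
(120.26874636698314, 170.01356326293353) 5161.0 [0.59502743 0.00652313 0.048     ]
```

View pics/s7.png

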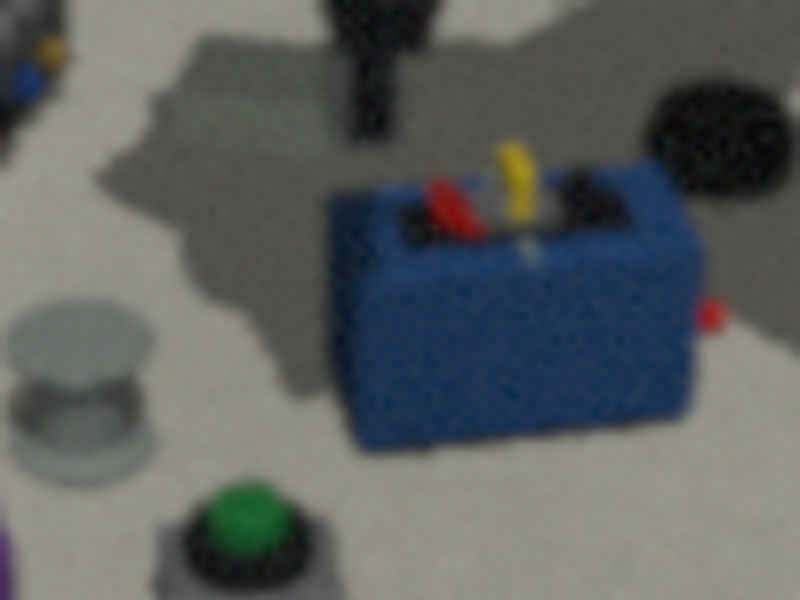

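Yellow is still upright with the finger clear. Next I'll go above the button at (0.595, 0.006).

servo_tool([
  {"xyz":[0.2,-0.4,-0.3],"turn":[0,-0.4,0],"jaw":1},
  {"xyz":[0.3,-0.45,-0.35],"turn":[0,0,0],"jaw":1},
  {"xyz":[0.3,-0.3,-0.25],"turn":[0,0,0],"jaw":1},
  {"xyz":[0.2,0,0],"turn":[0,0,0],"jaw":1},
  {"xyz":[0,0,0],"turn":[0,0,0],"jaw":1},
])

```text
time_s: 8.72
tcp_pos: [0.5958, 0.0032, 0.0926]
ee_rot: [2.1, 0.252, -2.094]
ft_force: [-0.4, -0.4, -0.1]
grip_width: 0.001
```

```bash
python3 -c "
from h import *
plan(world=[.595,.006,.06])"
```

```text
t 8.725 tcp [0.5958 0.0032 0.0926] local [112.3 120.1  32.6] F [-0.4 -0.4 -0.1] grip 0.0
target [0.595 0.006 0.06 ] xyz now [ 0.652 -0.057  0.005] turn deg [ 0.   -0.17  0.13] xyz in target axes [ 0.652 -0.058  0.003]
tool axes
 [[ 0.    0.23 -0.97]
 [ 0.   -0.97 -0.23]
 [-1.   -0.   -0.  ]]
```

servo_tool([
  {"xyz":[0.2,-0.05,0],"turn":[0,0,0],"jaw":1},
  {"xyz":[0.25,0,0],"turn":[0,0,0],"jaw":1},
  {"xyz":[0.15,0,0],"turn":[0,0,0],"jaw":1},
  {"xyz":[0.1,0,0],"turn":[0,0,0],"jaw":1},
  {"xyz":[0.1,0,0],"turn":[0,0,0],"jaw":1},
])

```text
time_s: 9.35
tcp_pos: [0.5954, 0.0036, 0.0515]
ee_rot: [2.102, 0.248, -2.095]
ft_force: [-4.3, 0.8, 30.7]
grip_width: 0.002
```

```bash
python3 -c "
from h import *
plan(world=[.595,.006,.044])"
```

```text
t 9.35 tcp [0.5954 0.0036 0.0515] local [111.9 120.5  -8.5] F [-4.3  0.8 30.7] grip 0.0
target [0.595 0.006 0.044] xyz now [ 0.15  -0.049 -0.004] turn deg [-0.17 -0.22  0.09] xyz in target axes [ 0.15  -0.049 -0.004]
tool axes
 [[ 0.    0.23 -0.97]
 [ 0.   -0.97 -0.23]
 [-1.   -0.   -0.  ]]
```

Run:
```python
from h import *
import cv2
s=camera("side")
cv2.imwrite("pics/s8.png",cv2.resize(s[190:240,210:270],(720,600),interpolation=cv2.INTER_CUBIC)[:,:,::-1])
print(state()["ft_force"],state()["tcp_pos"])
```

```text
[-2.22902525  0.03436912  5.86675867] [0.59526389 0.00361238 0.05208117]
```

View pics/s8.png

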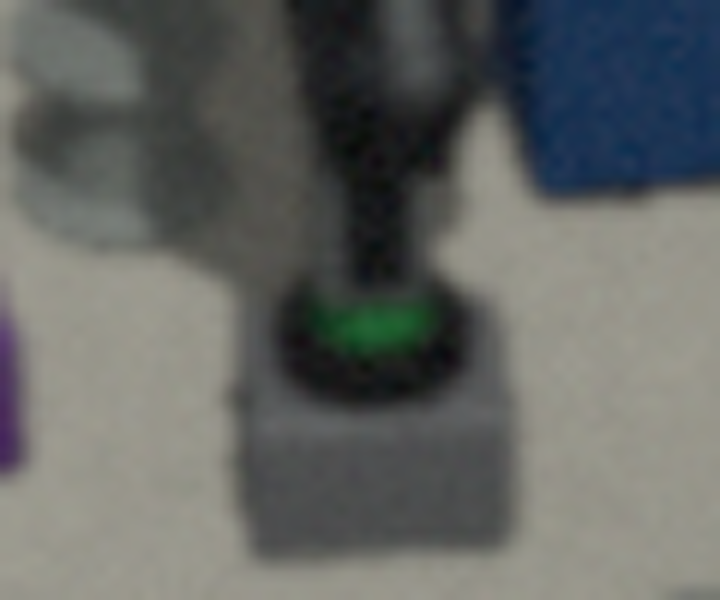

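The finger is on the green cap, which sits lower in its collar, and the force jumped well past the spring's 4 N, so it has bottomed. I'll press once more firmly to be sure.

servo_tool([
  {"xyz":[0.05,0,0],"turn":[0,0,0],"jaw":1},
  {"xyz":[0.07,0,0],"turn":[0,0,0],"jaw":1},
  {"xyz":[0.07,0,0],"turn":[0,0,0],"jaw":1},
  {"xyz":[0.02,0,0],"turn":[0,0,0],"jaw":1},
  {"xyz":[-0.06,0,0],"turn":[0,0,0],"jaw":1},
])

```text
time_s: 10.02
tcp_pos: [0.5952, 0.0036, 0.0561]
ee_rot: [2.103, 0.248, -2.09]
ft_force: [-1.5, 0.6, 2.5]
grip_width: 0.001
```

servo_tool([
  {"xyz":[-0.3,0,0],"turn":[0,0,0],"jaw":1},
  {"xyz":[-0.6,0,0],"turn":[0,0,0],"jaw":1},
  {"xyz":[-0.8,0,0],"turn":[0,0,0],"jaw":1},
  {"xyz":[-0.8,0,0],"turn":[0,0,0],"jaw":1},
  {"xyz":[0,0,0],"turn":[0,0,0],"jaw":1},
])

```text
time_s: 10.65
tcp_pos: [0.596, 0.0031, 0.1864]
ee_rot: [2.105, 0.247, -2.087]
ft_force: [0.0, 0.4, -0.5]
grip_width: 0.002
```

Run:
```python
from h import *
import cv2
plan(world=[.595,.006,.2])
s=camera("side")
cv2.imwrite("pics/s9.png",cv2.resize(s[140:290,190:340],(600,600),interpolation=cv2.INTER_CUBIC)[:,:,::-1])
```

```text
t 10.65 tcp [0.596  0.0031 0.1864] local [112.4 119.9 126.4] F [ 0.   0.4 -0.5] grip 0.0
target [0.595 0.006 0.2  ] xyz now [-0.273 -0.06   0.004] turn deg [-0.05 -0.46 -0.1 ] xyz in target axes [-0.273 -0.06   0.006]
tool axes
 [[ 0.01  0.23 -0.97]
 [ 0.   -0.97 -0.23]
 [-1.    0.   -0.01]]
```

View pics/s9.png

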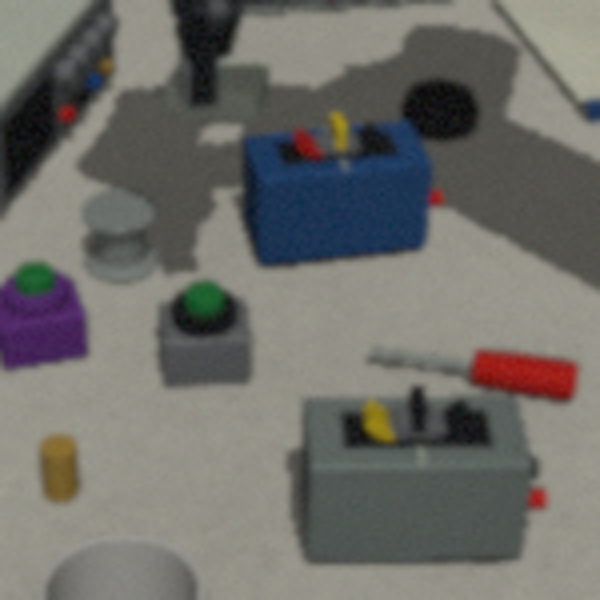

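Button up, yellow upright, grey wheel and loose things unmoved, arm clear. I'm handing in.

```bash
python3 -c "
from station import *
print(close_job())"
```

```text
the job is handed in; nothing more can be done
None
```

The job is done and handed in at about 10.7 s; `close_job` gives no verdict. The blue wheel is set with its yellow lug straight up, and the green button on the grey base was pressed and let go.

- **Blue wheel:** At the start it did not sit in a click position as described. It was halfway, with green at about +23° and blue at about -21°. A gentle push snapped blue upright, then two clicks took it to red and then yellow. Yellow was upright right after the last click and in the last picture.
- **Push depth:** The finger measured about 13 mm deep along the push, not the 22 mm I had first assumed. I set the depth of both clicks from that.
- **Button:** I pressed it twice. The first press met about 31 N at 0.0515 m height, well past the 4 N spring, and the camera showed the cap lower in its collar. I inferred full travel from this, as the joint value can't be read. It was up again in the last picture.
- **Last checks:** The grey wheel still shows the same lugs. The bystanders visible in the last crop (screwdriver, standoff, spool, mouse) looked unmoved by eye. The phone was outside that crop, the mug and adapter were only partly visible, and I did not measure any of them. The force at the end was about zero, with the arm clear of everything.

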